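# Tip the stoppers into the wash basin and hang up the tray

## Robot

A 7-joint arm with a two-finger parallel gripper is mounted at the origin on the work surface. World frame = base frame: x ahead of the robot, y to its left, z up, the work surface at z = 0. Lengths are in m, angles in rad, forces in N, time in s.
With the tool pointing down it reaches from about 0.425 to 0.875 m from the base axis. Payload 8.4 kg.
Tool frame: the origin (TCP) lies between the finger pads; the fingertips stand 25 mm ahead of it and the grasp point (between the pads) lies 6 mm ahead of it; z points along the fingers, y is the line along which they close (so a half turn about z gives the same grasp; the last joint's range is limited). The gripper opens to 87 mm and grips with 3 to 60 N. Pads are 19 mm wide; open, the fingers measure 117 mm over their backs; the gripper's body (75 mm by 190 mm) begins 51 mm behind the grasp point.
Start: joints at [-1.213, 0.333, 0.04, 1.465, -0.013, 1.343, -0.059], TCP at [0.287, 0.583, 0.248] pointing down, gripper open.
Joint ranges: [-2.58, 2.58], [-0.38, 2.09], [-1.3, 1.39], [0.25, 2.4], [-1.5, 4.64], [0.08, 2.09], [-2.65, 2.65]. Speed limits (rad/s): [2.22, 2.22, 2.79, 2.79, 3.14, 3.14, 3.14].

## Interface

Orientations are given as a unit quaternion [w, x, y, z].
In Python, from bench import r, optics gives the robot as it stands. Calls block until the motion is done:
- r.move_ptp(position, orientation): joint-space move of the TCP to a pose.
- r.movel(position, orientation=None, rate=0.15): straight line of the TCP; orientation=None keeps the orientation; rate is the mean speed in m/s.
- r.move_j(angles): joint-space move.
- r.gripper_to(opening, effort=None): finger opening in m; effort is the grip in N (None keeps the last); returns when the fingers have stopped.
- r.wait(seconds).
- r.ik(position, orientation): joint angles nearest the present ones, or None.
- r.get_state(): the state.
- optics.capture(name): name is "scene" or "top" or "wrist"; returns a dict with "frame" (400x640x3 uint8, red, green, blue), "depth" (400x640 float32, m along the optical axis (not along the pixel's ray), 0 where there is no reading), "camera_matrix" (3x3 intrinsics, pixels), "view" (4x4, takes a point from world to camera coordinates); the wrist camera has in their place "hand_eye" (4x4, takes a point from camera to tool coordinates, whose origin is the TCP and whose axes are the flange's). Camera axes: x right, y up, looking along -z (the intrinsics and any distortion apply to the point x, -y, -z); pixel columns grow to the right and rows downward; lengths in m; the calibration is good to about 2 mm. The wrist camera is an equidistant fisheye: a pixel r from the principal point sees the ray r / f radians off the axis. A picture is of the moment at which its call begins: read the wrist's pose just before it.
A pose or a line that the arm cannot do raises r.MotionError and nothing moves.
- r.finish_job(): hands the job in; it is judged then, once.
The state is a dict: "time": time; "q": joint angles; "qd": joint speeds; "joint_torque": joint torques, N m; "eef_pos": TCP position; "eef_rot": TCP orientation; "force": force on the tool from outside, world axes, zero at the start; "torque": the same for the moment, N m; "gripper_width": finger opening in m; "gripper_force": force on a finger pad.
Only numpy, scipy, OpenCV 4.12 (cv2) and the standard library are available. Lean on these libraries where they do the work, as an engineer would, in place of code of your own. Each camera call takes 0.05 s, during which the arm holds its last target. There are 200 camera calls.

## Task

Pick up the steel tray by its handle with the four rubber stoppers on it, and tip it so that all four slide off into the white wash basin; do not touch the stoppers with the gripper or spill any onto the table. Then hang the empty tray by the eye of its handle on the peg of the draining stand, so that it hangs freely and still, open end down. Leave the basin where it stands and do not disturb the other glassware or the large spare stopper.

Things in the scene. Friction and masses are not known exactly. Their poses are not given: they have to be found in the camera images.
- tray: stainless tray, 0.14 kg, lying level, open at its front (+x). Pan 90 (x) x 80 mm (y), floor 3 thick, side walls 20 high, rear wall 30 (42 in mid). Strap handle 12 mm thick (y), 16 high (z 25 to 41) runs back from the rear wall, x -45 to -120 mm, and ends in a round eye on edge. Origin: centre of the pan's underside; x to the open front, z up
- tray_grip (a point): middle of the tray's strap handle, at x -85, z 33 mm in the tray's frame; same axes as the tray
- tray_eye (a point): centre of the eye at the end of the tray's handle, at x -137, z 33 mm in the tray's frame. The hole is 29 mm across and its axis is the tray's y; the eye is a round bar 8 mm thick, 46 mm over all. Same axes as the tray
- tray_lip (a point): middle of the open front edge of the pan, floor level (x 45, z 3 mm in the tray's frame); same axes as the tray
- stopper0: black rubber stopper, a tapered plug 24 mm tall, 24 mm across its wide end and 19 mm across its narrow end, 16 g; starts upright on the tray, wide end down. Origin at the centre of the wide end, z towards the narrow end
- stopper1: black rubber stopper, a tapered plug 24 mm tall, 24 mm across its wide end and 19 mm across its narrow end, 16 g; starts upright on the tray, wide end down. Origin at the centre of the wide end, z towards the narrow end
- stopper2: black rubber stopper, a tapered plug 24 mm tall, 24 mm across its wide end and 19 mm across its narrow end, 16 g; starts upright on the tray, wide end down. Origin at the centre of the wide end, z towards the narrow end
- stopper3: black rubber stopper, a tapered plug 24 mm tall, 24 mm across its wide end and 19 mm across its narrow end, 16 g; starts upright on the tray, wide end down. Origin at the centre of the wide end, z towards the narrow end
- basin: square white plastic wash basin, loose, 180 x 180 mm outside, 75 mm high, walls and floor 5 mm thick, 0.7 kg. Origin at the centre of its underside, z up
- stand: fixed draining stand: grey base plate 140 x 110 x 12 mm (x from -90 to +50 mm of the origin), upright steel rod of 14 mm diameter and 247 mm high at the origin, and one level peg near its top. Origin on the table under the rod; the peg points to -x of this frame, z up
- peg (a point): point on the centre line of the stand's peg, 45 mm from the rod's axis and 235 mm above the table, where the eye is to hang. The peg is a flat bar 10 mm wide (y) and 8 mm high that runs level along -x of this frame to 85 mm from the rod's axis; its last 8 mm turn up. Same axes as the stand
- peg_tip (a point): middle of the top face of the peg's upturned end, 81 mm from the rod's axis and 245 mm above the table, 6 mm above the top of the level part. Same axes as the stand
- dropper_a: amber dropper bottle with a red teat, 48 mm diameter, 104 mm tall; origin at the centre of its underside; bystander
- dropper_b: clear dropper bottle with a red teat, 48 mm diameter, 104 mm tall; origin at the centre of its underside; bystander
- flask_a: long-necked green volumetric flask, 76 mm diameter, 205 mm tall; origin at the centre of its underside; bystander
- beaker: glass beaker, 70 mm diameter, 85 mm tall; origin at the centre of its underside; bystander
- jar: glass jar with a black lid, 56 mm diameter, 75 mm tall; origin at the centre of its underside; bystander
- spare_stopper: larger rubber stopper standing alone on the table, 34 mm diameter, 30 mm tall; origin at the centre of its underside; bystander, not to be washed

How it is judged:
On the way, in this order (a step that is already met when the one before it is completed fails the run):
1. the tray is lifted clear with all four stoppers on it (height (world z) of tray above 0.05 m and x of stopper0 in the frame of tray between -0.05 and 0.05 m and y of stopper0 in the frame of tray between -0.045 and 0.045 m and z of stopper0 in the frame of tray between -0.005 and 0.045 m and x of stopper1 in the frame of tray between -0.05 and 0.05 m and y of stopper1 in the frame of tray between -0.045 and 0.045 m and z of stopper1 in the frame of tray between -0.005 and 0.045 m and x of stopper2 in the frame of tray between -0.05 and 0.05 m and y of stopper2 in the frame of tray between -0.045 and 0.045 m and z of stopper2 in the frame of tray between -0.005 and 0.045 m and x of stopper3 in the frame of tray between -0.05 and 0.05 m and y of stopper3 in the frame of tray between -0.045 and 0.045 m and z of stopper3 in the frame of tray between -0.005 and 0.045 m), for 0.2 s.
2. all four stoppers lie in the basin (x of stopper0 in the frame of basin between -0.09 and 0.09 m and y of stopper0 in the frame of basin between -0.09 and 0.09 m and z of stopper0 in the frame of basin between -0.005 and 0.07 m and x of stopper1 in the frame of basin between -0.09 and 0.09 m and y of stopper1 in the frame of basin between -0.09 and 0.09 m and z of stopper1 in the frame of basin between -0.005 and 0.07 m and x of stopper2 in the frame of basin between -0.09 and 0.09 m and y of stopper2 in the frame of basin between -0.09 and 0.09 m and z of stopper2 in the frame of basin between -0.005 and 0.07 m and x of stopper3 in the frame of basin between -0.09 and 0.09 m and y of stopper3 in the frame of basin between -0.09 and 0.09 m and z of stopper3 in the frame of basin between -0.005 and 0.07 m and height (world z) of tray above 0.05 m), for 0.2 s.
At the end, for the whole second after the job is handed in: all stoppers at rest in the upright basin, itself within 40 mm of its start; the peg passes through the tray's eye (centre within 18 mm sideways, 20 mm below to 4 mm above the peg's line, 10 to 78 mm from the rod) and the tray hangs still, lip over 160 mm below the peg (x of stopper0 in the frame of basin between -0.09 and 0.09 m and y of stopper0 in the frame of basin between -0.09 and 0.09 m and z of stopper0 in the frame of basin between -0.005 and 0.07 m and x of stopper1 in the frame of basin between -0.09 and 0.09 m and y of stopper1 in the frame of basin between -0.09 and 0.09 m and z of stopper1 in the frame of basin between -0.005 and 0.07 m and x of stopper2 in the frame of basin between -0.09 and 0.09 m and y of stopper2 in the frame of basin between -0.09 and 0.09 m and z of stopper2 in the frame of basin between -0.005 and 0.07 m and x of stopper3 in the frame of basin between -0.09 and 0.09 m and y of stopper3 in the frame of basin between -0.09 and 0.09 m and z of stopper3 in the frame of basin between -0.005 and 0.07 m and x of tray_eye in the frame of peg between -0.033 and 0.035 m and y of tray_eye in the frame of peg between -0.018 and 0.018 m and z of tray_eye in the frame of peg between -0.02 and 0.004 m and z of tray_lip in the frame of peg below -0.16 m and linear speed of tray below 0.12 m/s and angular speed of tray below 0.8 rad/s and linear speed of each of stopper0, stopper1, stopper2, stopper3 below 0.05 m/s and distance of basin from where it was at the start of the episode below 0.04 m and angle between basin's own z axis and vertical below 0.1 rad); the robot touches nothing.
It fails at once if the gripper touches a stopper (contact force between the fingers and stopper0 above 0.5 N or contact force between the fingers and stopper1 above 0.5 N or contact force between the fingers and stopper2 above 0.5 N or contact force between the fingers and stopper3 above 0.5 N).
It fails at once if a stopper is spilled onto the table (contact force between any of stopper0, stopper1, stopper2, stopper3 and table above 0.05 N).
It fails at once if a bystander is knocked over or shifted by more than 30 mm (distance of any of dropper_a, dropper_b, flask_a, beaker, jar, spare_stopper from where it was at the start of the episode above 0.03 m or angle between any of dropper_a, dropper_b, flask_a, beaker, jar, spare_stopper's own z axis and vertical above 0.4 rad).
It fails at once if the basin is pushed more than 60 mm (distance of basin from where it was at the start of the episode above 0.06 m).
It also fails if it takes over 70 s, if anything falls off the work surface, if the arm or the gripper's body presses on something with over 40 N, if the wrist force passes 120 N, or if a joint passes its speed limit or range.

## Working session

There is one attempt and no reset: what is moved stays moved. The work goes in short steps, each a Python script; the robot and the scene stay as the last script left them, time stands still between calls to the robot, and variables do not carry over. Pictures are saved under pics/ and viewed, at most 11 in all, crops included, and the job is handed in when it is done.

```bash
ls; mkdir -p pics
cat > h.py <<'E'
import numpy as np, cv2
from bench import r, optics
def cap(n):
    c=optics.capture(n); return c
def world(c):
    K=np.array(c["camera_matrix"]);V=np.linalg.inv(np.array(c["view"]));d=c["depth"]
    v,u=np.mgrid[0:400,0:640]
    P=np.stack([(u-K[0,2])/K[0,0]*d,-(v-K[1,2])/K[1,1]*d,-d,np.ones_like(d)],-1)
    W=(P@V.T)[...,:3]; W[d==0]=np.nan; return W
E
python3 - <<'E'
from h import *
for n in("top","scene"):
    c=cap(n); cv2.imwrite(f"pics/{n}0.png",c["frame"][...,::-1]); np.savez(f"{n}0.npz",**{k:np.array(v) for k,v in c.items()})
    print(n,[k for k in c],np.array(c["camera_matrix"]).round(1).tolist(),np.array(c["view"]).round(3).tolist())
print(r.get_state())
E
```

```text
pics
top ['frame', 'depth', 'camera_matrix', 'view'] [[507.9, 0.0, 314.2], [0.0, 507.9, 202.6], [0.0, 0.0, 1.0]] [[0.029, -1.0, 0.011, -0.024], [0.986, 0.031, 0.164, -0.577], [-0.164, 0.006, 0.986, -1.585], [0.0, 0.0, 0.0, 1.0]]
scene ['frame', 'depth', 'camera_matrix', 'view'] [[513.9, 0.0, 321.2], [0.0, 513.9, 197.7], [0.0, 0.0, 1.0]] [[-0.511, 0.86, -0.004, 0.294], [-0.619, -0.364, 0.696, 0.22], [0.597, 0.358, 0.718, -1.669], [0.0, 0.0, 0.0, 1.0]]
{'time': 0.1, 'q': array([-1.21322234,  0.33385686,  0.03987604,  1.46618403, -0.01338968,
        1.34330268, -0.05851146]), 'qd': array([-3.72663287e-05, -4.86217074e-04,  3.86614473e-04, -3.10939944e-03,
       -4.16203707e-04, -8.69962771e-04,  6.45803817e-04]), 'joint_torque': array([ 3.63717998e-03, -6.57805967e+01,  1.34001743e+00, -4.04700422e+01,
       -5.95828844e-02,  4.09396249e-02,  2.42108899e-05]), 'eef_pos': array([0.28653945, 0.5829988 , 0.2467369 ]), 'eef_rot': array([-1.13852545e-04,  2.26419947e-01,  9.74029495e-01, -7.33766015e-04]), 'force': array([-0.2109451 , -0.43549189,  0.1535388 ]), 'torque': array([-0.04047195, -0.01360405,  0.01269742]), 'gripper_force': 0.0, 'gripper_width': 0.08693527712079378}
```

View pics/top0.png

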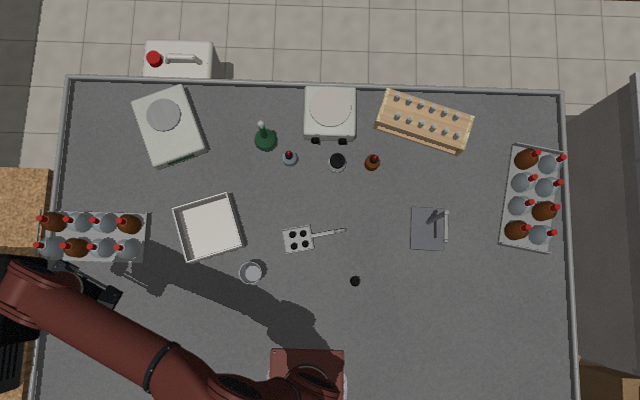

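View pics/scene0.png

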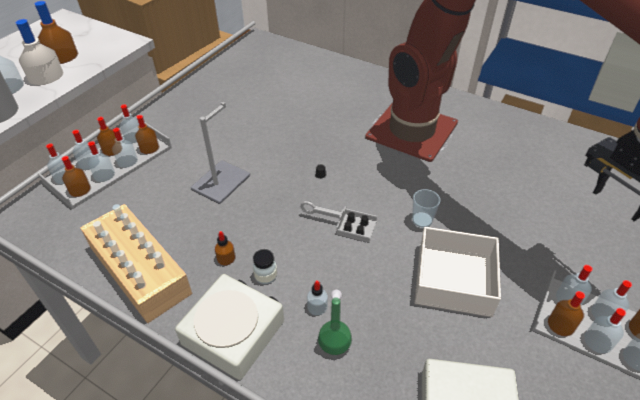

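The top view shows the tray at (298,238) with its handle to the right, the eye at about (342,230), the basin at (208,227) and the beaker at (251,272). The stand's base is at (428,228) with the rod and peg at about (435–447,212–240), and the spare stopper is at (355,281). The tray's open end faces the basin. Next I'll measure from depth.

```bash
cat > /tmp/a.py <<'E'
from h import *
S={}
for n in("top","scene"):
    c=dict(np.load(f"{n}0.npz")); S[n]=(c,world(c))
c,W=S["top"]
def box(u0,u1,v0,v1,zl,zh,W=W):
    P=W[v0:v1,u0:u1].reshape(-1,3); return P[(P[:,2]>zl)&(P[:,2]<zh)]
print("table",[W[300,450],W[150,230],W[250,380]])
b=box(165,250,188,268,.06,.09); print("basin rim",cv2.minAreaRect(b[:,:2].astype(np.float32)),np.median(b[:,2]))
s=box(405,455,200,255,.006,.02); print("base",cv2.minAreaRect(s[:,:2].astype(np.float32)),np.median(s[:,2]))
p=box(405,460,190,255,.2,.28); print("peg",cv2.minAreaRect(p[:,:2].astype(np.float32)),np.percentile(p[:,2],[5,50,95]),len(p))
t=box(278,352,220,258,.012,.06); print("tray",cv2.minAreaRect(t[:,:2].astype(np.float32)),len(t))
h=box(314,352,222,242,.02,.06); print("handle",h.mean(0),np.percentile(h[:,2],[10,50,90]), cv2.fitLine(h[:,:2].astype(np.float32),2,0,.01,.01).ravel(), cv2.minAreaRect(h[:,:2].astype(np.float32)))
for nm,(u0,u1,v0,v1) in dict(beaker=(236,266,257,288),spare=(347,363,273,290),flask=(252,280,118,154),dropc=(280,300,147,168),jar=(327,348,150,174),dropa=(362,383,150,174)).items():
    q=box(u0,u1,v0,v1,.015,.3); print(nm,cv2.minAreaRect(q[:,:2].astype(np.float32)),q[:,2].max())
# scene cam
cs,Ws=S["scene"]
p=box(190,235,95,135,.215,.28,Ws); print("peg scene",cv2.minAreaRect(p[:,:2].astype(np.float32)),len(p),p[:,2].max())
im=c["frame"]; crop=lambda u0,u1,v0,v1,w,h:cv2.resize(im[v0:v1,u0:u1],(w,h),interpolation=cv2.INTER_CUBIC)
A=crop(275,355,215,265,400,250); B=crop(400,460,195,255,400,400)
ims=cs["frame"]; D=cv2.resize(ims[90:210,180:260],(400,600),interpolation=cv2.INTER_CUBIC)
out=np.zeros((600,800,3),np.uint8); out[:200]=0
out[:200,:400]=cv2.resize(A,(400,200)) if 0 else A[:200]; out[200:600,:400]=B; out[:,400:]=D
cv2.imwrite("pics/crop1.png",out[...,::-1])
E
python3 /tmp/a.py
```

```text
table [array([ 0.28146475, -0.45194196,  0.00430347]), array([ 0.75708349,  0.28194518, -0.00550569]), array([ 0.43539952, -0.22683409, -0.00288326])]
basin rim ((0.457568883895874, 0.31472212076187134), (0.24651113152503967, 0.18693667650222778), 19.51272201538086) 0.07447932757513764
base ((0.5154994130134583, -0.38788628578186035), (0.18202504515647888, 0.1619623452425003), 0.09426911175251007) 0.011937966503394404
peg ((0.4902278780937195, -0.3772132396697998), (0.013980111107230186, 0.09056653827428818), 86.7269058227539) [0.21721723 0.2390797  0.24857996] 151
tray ((0.47720399498939514, -0.012410961091518402), (0.08444826304912567, 0.20134638249874115), 14.430692672729492) 376
handle [ 0.4833879  -0.05591158  0.04176746] [0.03381749 0.04118842 0.05340113] [ 0.21754411 -0.9760505   0.48338792 -0.05591158] ((0.485061377286911, -0.05997901409864426), (0.01265694573521614, 0.10551086813211441), 12.717114448547363)
beaker ((0.3494013249874115, 0.1839151382446289), (0.0671212449669838, 0.0674705058336258), 2.8090269565582275) 0.09278612024919997
spare ((0.3340412676334381, -0.14387072622776031), (0.02843366377055645, 0.02525850012898445), 1.6036615371704102) 0.0410563266132733
flask ((0.7862331867218018, 0.15990664064884186), (0.07010012120008469, 0.06930392980575562), 0.08282842487096786) 0.21079646876404312
dropc ((0.7252222895622253, 0.07967774569988251), (0.04695841670036316, 0.04639879986643791), 65.85557556152344) 0.10561984767805477
jar ((0.7115204334259033, -0.07748392969369888), (0.05182525888085365, 0.054154008626937866), 27.458688735961914) 0.08515289600756071
dropa ((0.7206536531448364, -0.1930772364139557), (0.04697374254465103, 0.04480128362774849), 62.216339111328125) 0.10857349976046948
peg scene ((0.4891291558742523, -0.37984928488731384), (0.016429048031568527, 0.09119859337806702), 88.00696563720703) 194 0.2515127749466456
```

View pics/crop1.png

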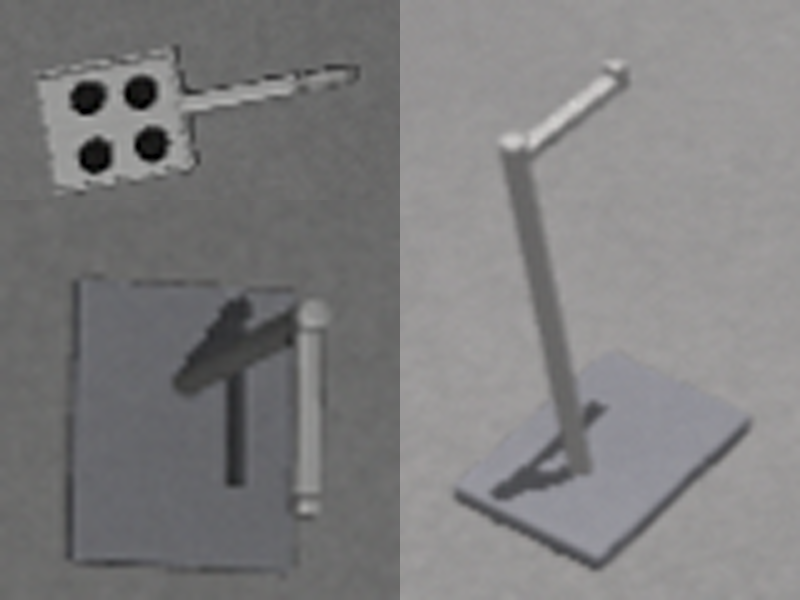

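The crop shows the tray's front corners at crop (40,76) and (60,190), the rear corners at (175,50) and (195,165), and the eye's end at (357,72). The rod top is at (313,312) and the peg's upturned end at (306,505), so the peg points towards the robot (-x). I'll project these at their known heights and test the arm's key poses.

```bash
cat >> h.py <<'E'
from scipy.spatial.transform import Rotation as R
def ray(c,u,v,z):
    K=c["camera_matrix"];V=np.linalg.inv(c["view"]);d=V[:3,:3]@np.array([(u-K[0,2])/K[0,0],-(v-K[1,2])/K[1,1],-1]);o=V[:3,3]
    return o+d*(z-o[2])/d[2]
def pose(p,yaw,tilt,pt=(-85,33)):
    """tool pose putting tray-frame point pt (x,z mm) at p; yaw = heading of tray x; tilt = nose down; grasp is at (-85,33)"""
    T=R.from_euler('z',yaw)*R.from_euler('y',tilt)
    tool=T*R.from_euler('x',np.pi)
    o=np.array(p)+T.apply(np.array([-85-pt[0],0,33-pt[1]])/1000)-tool.apply([0,0,.006])
    q=tool.as_quat(); return o,np.array([q[3],*q[:3]])
E
python3 - <<'E'
from h import *
c=dict(np.load("top0.npz"))
f=lambda u,v:(275+(u+.5)/5-.5,215+(v+.5)/5-.5)
g=lambda u,v:(400+(u+.5)/6.667-.5,195+(v-200+.5)/6.667-.5)
# pan top corners: side walls z .02 front, rear z .03
P=[ray(c,*f(*x),z) for x,z in(((40,76),.02),((60,190),.02),((195,165),.03),((175,50),.03))]
print("corners",np.round(P,4),[np.linalg.norm((P[i]-P[i-3])[:2]).round(3) for i in range(4)])
e=ray(c,*f(357,72),.033);fr=(P[0]+P[1])/2;re=(P[2]+P[3])/2
print("eye end",e,"lip mid",fr,"len",np.linalg.norm((e-fr)[:2]),"yaw",np.degrees(np.arctan2(*(fr-e)[[1,0]])))
rod=ray(c,*g(313,312),.247);tip=ray(c,*g(306,505),.245)
print("rod",rod,"tip",tip,np.linalg.norm((rod-tip)[:2]),np.degrees(np.arctan2(*(rod-tip)[[1,0]])))
bs=[ray(c,*g(*x),.012) for x in((78,280),(72,560),(290,570))];print("base",np.round(bs,4))
cs=dict(np.load("scene0.npz")); k=lambda u,v:(180+u/5,90+v/5)
print("scene rod",ray(cs,*k(513,143) if 0 else k(113,143),.247),"tip",ray(cs,*k(215,70),.245))
b=[ray(c,u,v,.075) for u,v in((173,208),(228,194),(243,243),(188,262))]
print("basin",np.round(b,3),np.mean(b,0),[np.linalg.norm(b[i]-b[i-1]).round(3) for i in range(4)])
for nm,a in dict(grasp=([.487,-.07,.033],1.79,0),lift=([.487,-.07,.15],1.79,0),dump0=([.487,.17,.15],1.79,0),dump60=([.47,.24,.19],1.79,1.05),dump80=([.47,.27,.20],1.79,1.4),hang=([.48,-.38,.175],1.57,1.57),hangt=([.48,-.38,.185],1.57,1.2),pre=([.40,-.38,.19],1.57,1.57)).items():
    q=r.ik(*pose(*a)); print(nm,None if q is None else np.round(q,2))
E
```

```text
corners [[ 0.4895  0.0926  0.02  ]
 [ 0.4163  0.0769  0.02  ]
 [ 0.4342 -0.0094  0.03  ]
 [ 0.5079  0.0057  0.03  ]] [np.float64(0.075), np.float64(0.088), np.float64(0.075), np.float64(0.089)]
eye end [ 0.49684932 -0.11180165  0.033     ] lip mid [0.45285661 0.08475022 0.02      ] len 0.20141498979914924 yaw 102.61614615898984
rod [ 0.53068458 -0.37900544  0.247     ] tip [ 0.44907373 -0.37550572  0.245     ] 0.08168584675535248 -2.4555112317597256
base [[ 0.58   -0.3266  0.012 ]
 [ 0.4419 -0.3234  0.012 ]
 [ 0.4402 -0.4296  0.012 ]]
scene rod [ 0.52944964 -0.37838268  0.247     ] tip [ 0.45108366 -0.37483533  0.245     ]
basin [[0.542 0.437 0.075]
 [0.592 0.267 0.075]
 [0.438 0.211 0.075]
 [0.375 0.378 0.075]] [0.48661019 0.32305756 0.075     ] [np.float64(0.177), np.float64(0.177), np.float64(0.163), np.float64(0.178)]
grasp [-0.65  0.31  0.8   2.09 -0.29  0.85  0.54]
lift [-0.7   0.09  0.8   1.99 -0.07  1.09  0.35]
dump0 [-0.82  0.13  0.44  1.92 -0.06  1.1  -0.14]
dump60 [-1.28  0.6   0.38  1.63  0.55  1.68 -0.81]
dump80 [-1.31  0.83  0.37  1.51  0.67  1.89 -0.84]
hang [-0.74  0.88  0.82  2.15  1.22  1.07 -1.13]
hangt [-0.78  0.53  0.93  2.15  1.08  0.92 -0.75]
pre [-0.78  0.75  0.81  2.33  1.3   1.11 -1.23]
```

Run:
```python
from h import *
Y=np.radians(102.4)
r.gripper_to(.06,60)
r.move_ptp(*pose([.481,-.042,.16],Y,0))
r.movel(*pose([.481,-.042,.034],Y,0),rate=.08)
s0=r.get_state(); r.gripper_to(0.0,60); r.wait(.3)
s=r.get_state(); print(s["time"],s["gripper_width"],s["gripper_force"],s["force"].round(2),s["eef_pos"].round(4))
r.movel(*pose([.481,-.042,.145],Y,0),rate=.05); r.wait(.3)
s=r.get_state(); print(s["time"],s["gripper_width"],s["force"].round(2),s["eef_pos"].round(4))
for n in("top","scene"):
    c=cap(n); np.savez(f"{n}1.npz",**c); globals()[n]=c
a=cv2.resize(top["frame"][190:290,260:360],(400,400),interpolation=cv2.INTER_CUBIC)
b=cv2.resize(scene["frame"][140:240,290:390],(400,400),interpolation=cv2.INTER_CUBIC)
cv2.imwrite("pics/lift.png",np.hstack([a,b])[...,::-1])
```

```text
6.1167 0.01147410092955485 59.93254942819476 [ 0.39  0.45 -0.13] [ 0.481 -0.042  0.04 ]
8.7833 0.011169096614692583 [ 0.65  0.57 -1.43] [ 0.481 -0.042  0.151]
```

View pics/lift.png

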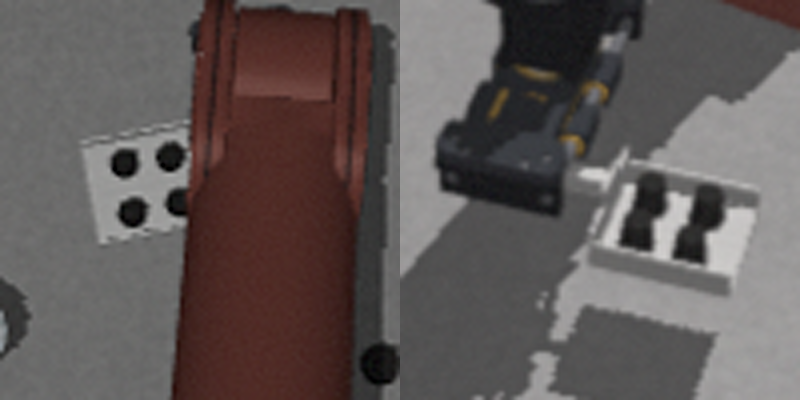

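All four stoppers are still on the tray and it hangs level. The front corners are at crop (82,143) and (100,243).

```bash
python3 - <<'E'
from h import *
c=dict(np.load("top1.npz")); 
F=[ray(c,260+u/4,190+v/4,.132) for u,v in((82,143),(100,243))]; m=np.mean(F,0); Y=np.radians(102.4)
print("front",m,"dist from grip",(m-[.481,-.042,0])[:2]@[np.cos(Y),np.sin(Y)],"side",(m-[.481,-.042,0])[:2]@[-np.sin(Y),np.cos(Y)],"width",np.linalg.norm(F[0]-F[1]), "yaw",np.degrees(np.arctan2(*(F[0]-F[1])[[1,0]]))+90)
W=world(c); im=c["frame"][180:280,160:260].astype(int); Wc=W[180:280,160:260]
w=((im.min(2)>150)).astype(np.uint8); w=cv2.morphologyEx(w,cv2.MORPH_OPEN,np.ones((3,3)))
n,l,st,ce=cv2.connectedComponentsWithStats(w); i=1+st[1:,4].argmax(); k=l==i
print(st[i],"floor z",np.nanpercentile(Wc[k][:,2],[5,50,95]))
box=cv2.boxPoints(cv2.minAreaRect(np.argwhere(k)[:,::-1].astype(np.float32)))+[160,180]
print(box, np.round([ray(c,*p,.075) for p in box],3))
# tray tilt check from scene depth: wall tops
cs=dict(np.load("scene1.npz")); Ws=world(cs)[175:215,435//1-0-0 if 0 else 335:385].reshape(-1,3); k=(Ws[:,2]>.08)&(Ws[:,2]<.2)
P=Ws[k]; print("tray pts",len(P),np.percentile(P[:,2],[2,20,50,90]))
E
cat > /tmp/v.py <<'E'
E
python3 -c "
import cv2;a=cv2.imread('pics/top0.png')[180:280,160:280];cv2.imwrite('pics/basin.png',cv2.resize(a,(600,500),interpolation=cv2.INTER_CUBIC))"
```

```text
front [0.45176687 0.08504057 0.132     ] dist from grip 0.13035439141487828 side 0.0012710874410522162 width 0.0767130739576926 yaw 102.42454298394
[  23   18   58   61 2365] floor z [-0.00068594  0.00610249  0.0148292 ]
[[181.28689575 210.62747765]
 [227.76102448 197.17443657]
 [241.79042053 245.63961792]
 [195.31629181 259.092659  ]] [[0.534 0.41  0.075]
 [0.582 0.267 0.075]
 [0.43  0.214 0.075]
 [0.384 0.356 0.075]]
tray pts 1134 [0.11124889 0.11469467 0.12460339 0.13972036]
```

View pics/basin.png

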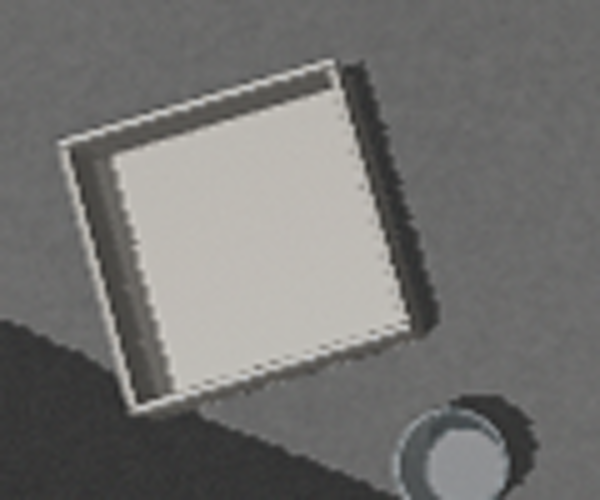

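The rim corners are at crop (62,146), (333,63), (410,327) and (133,410), which puts the basin centre at about (0.487, 0.322), roughly aligned with the tray. The grip is as planned: 130 mm from grip to front and level. Next I'll carry the tray over and tip it.

Run:
```python
from h import *
Y=np.radians(102.4); L=np.array([.490,.300,0]); lip=(45,3)
r.movel(*pose(L+[0,0,.12],Y,0,lip),rate=.08); r.wait(.2)
for t,z in((20,.12),(35,.105),(45,.095),(55,.09),(65,.09),(75,.09)):
    r.movel(*pose(L+[0,0,z],Y,np.radians(t),lip),rate=.04); r.wait(.3)
r.wait(.8)
s=r.get_state(); print(s["time"],s["force"].round(2),s["q"].round(2),s["gripper_width"])
for n in("top","scene"):
    c=cap(n); np.savez(f"{n}2.npz",**c); globals()[n]=c
a=cv2.resize(top["frame"][180:280,160:260],(400,400),interpolation=cv2.INTER_CUBIC)
b=cv2.resize(scene["frame"][180:330,390:540],(400,400),interpolation=cv2.INTER_CUBIC)
cv2.imwrite("pics/dump.png",np.hstack([a,b])[...,::-1])
```

```text
19.5167 [-0.05  0.25  0.24] [-1.41  0.85  0.58  1.42  0.56  1.84 -0.69] 0.011179954448518607
```

View pics/dump.png

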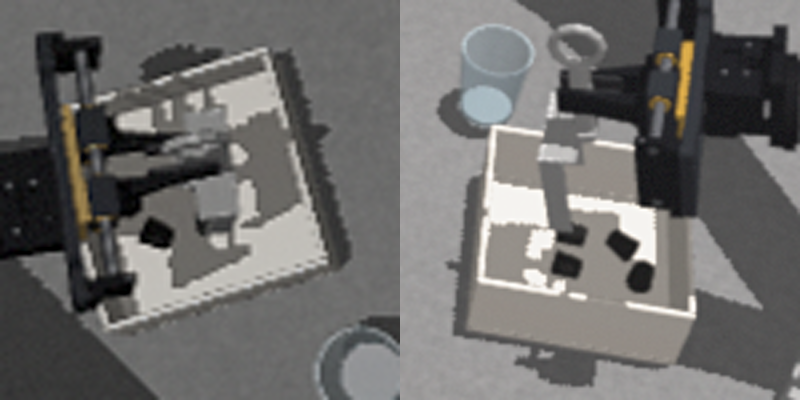

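All four stoppers are in the basin; the scene crop shows them at (570,235), (620,245), (567,265) and (640,278). The tray's natural hanging angle is about 80° nose-down, so I'll go to the pre-hang pose with that tilt.

```bash
cat >> h.py <<'E'
rod=np.array([.530,-.3787]); SY=np.radians(-2.2); EYE=(-137,33)
def hang(d,z,tilt=80,dy=0):
    ax=np.array([np.cos(SY),np.sin(SY)]); p=rod-ax*d+np.array([-ax[1],ax[0]])*dy
    return pose([*p,z],SY+np.pi/2,np.radians(tilt),EYE)
E
python3 - <<'E'
from h import *
Y=np.radians(102.4); L=np.array([.490,.300,0]); lip=(45,3)
r.movel(*pose(L+[0,0,.14],Y,np.radians(75),lip),rate=.1)
print(r.get_state()["time"])
try: r.movel(*pose([.45,0,.33],np.radians(95),np.radians(78),EYE),rate=.15)
except r.MotionError as e: print("a",e); r.move_ptp(*pose([.45,0,.33],np.radians(95),np.radians(78),EYE))
print(r.get_state()["time"])
try: r.movel(*hang(125,.26),rate=.12)
except r.MotionError as e: print("b",e)
r.wait(.2); s=r.get_state(); print(s["time"],s["eef_pos"],s["q"].round(2),s["force"])
for n in("top","scene"):
    c=cap(n); np.savez(f"{n}3.npz",**c); globals()[n]=c
a=cv2.resize(top["frame"][195:275,390:470],(400,400),interpolation=cv2.INTER_CUBIC)
b=cv2.resize(scene["frame"][70:190,190:310],(400,400),interpolation=cv2.INTER_CUBIC)
cv2.imwrite("pics/pre.png",np.hstack([a,b])[...,::-1])
E
```

```text
20.2667
22.3333
b the arm cannot follow that straight line within its joint ranges
22.5333 [0.44864937 0.01690759 0.28037479] [-1.39  0.48  0.74  1.97  0.76  1.67 -0.78] [-0.2320711   0.10902815 -1.64474904]
```

View pics/pre.png

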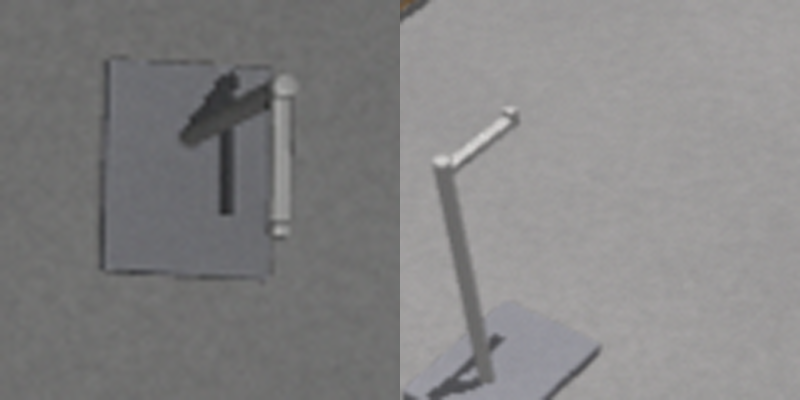

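The arm refused that line and stayed put; the picture shows only the stand. I'll check IK along the way.

Run:
```python
from h import *
for t in(80,65,50):
  for d,z in((125,.26),(125,.238),(58,.238),(58,.225)):
    q=r.ik(*hang(d,z,t)); print(t,d,z,None if q is None else np.round(q,2))
for y in(-.1,-.2,-.3):
    q=r.ik(*pose([.43,y,.3],np.radians(90),np.radians(80),EYE)); print(y,None if q is None else np.round(q,2))
```

```text
80 125 0.26 None
80 125 0.238 None
80 58 0.238 None
80 58 0.225 None
65 125 0.26 None
65 125 0.238 None
65 58 0.238 None
65 58 0.225 None
50 125 0.26 None
50 125 0.238 None
50 58 0.238 None
50 58 0.225 None
-0.1 [-1.3   0.5   0.79  2.11  0.8   1.55 -0.84]
-0.2 [-1.2   0.45  0.87  2.21  0.95  1.41 -0.86]
-0.3 [-1.08  0.44  0.96  2.26  1.11  1.25 -0.87]
```

Run:
```python
from h import *
for y in(-.15,-.3):
    r.movel(*pose([.42,y,.3],np.radians(88),np.radians(80),EYE),rate=.12)
for a in((125,.27),(125,.238),(58,.238),(58,.225)):
    q=r.ik(*hang(*a)); print(a,None if q is None else np.round(q,2))
try: r.movel(*hang(125,.27),rate=.1)
except r.MotionError as e: print("b",e)
r.wait(.2); s=r.get_state(); print(s["time"],s["eef_pos"],s["q"].round(2))
for a in((125,.238),(58,.238),(58,.225)):
    q=r.ik(*hang(*a)); print(a,None if q is None else np.round(q,2))
```

```text
(125, 0.27) None
(125, 0.238) None
(58, 0.238) None
(58, 0.225) None
b the arm cannot follow that straight line within its joint ranges
25.6917 [ 0.42086131 -0.28462951  0.24981194] [-1.07  0.44  0.95  2.26  1.08  1.27 -0.86]
(125, 0.238) None
(58, 0.238) None
(58, 0.225) None
```

The bug is units: d was in mm but used as metres.

```bash
sed -i 's/def hang(d,z,tilt=80,dy=0):/&\n    d=d\/1000/' h.py
python3 - <<'E'
from h import *
r.movel(*hang(125,.27),rate=.1)
r.wait(.2); s=r.get_state(); print(s["time"],s["eef_pos"],s["q"].round(2))
for a in((125,.238),(58,.238),(58,.225)):
    q=r.ik(*hang(*a)); print(a,None if q is None else np.round(q,2))
for n in("top","scene"):
    c=cap(n); np.savez(f"{n}3.npz",**c); globals()[n]=c
a=cv2.resize(top["frame"][195:275,390:470],(400,400),interpolation=cv2.INTER_CUBIC)
b=cv2.resize(scene["frame"][80:180,190:290],(400,400),interpolation=cv2.INTER_CUBIC)
cv2.imwrite("pics/pre2.png",np.hstack([a,b])[...,::-1])
E
```

```text
26.85 [ 0.40616483 -0.35853515  0.21985339] [-0.92  0.53  0.97  2.3   1.19  1.09 -0.95]
(125, 0.238) [-0.87  0.62  0.91  2.3   1.17  1.03 -1.02]
(58, 0.238) [-0.79  0.7   0.88  2.15  1.11  1.03 -0.93]
(58, 0.225) [-0.78  0.73  0.86  2.15  1.11  1.01 -0.95]
```

View pics/pre2.png

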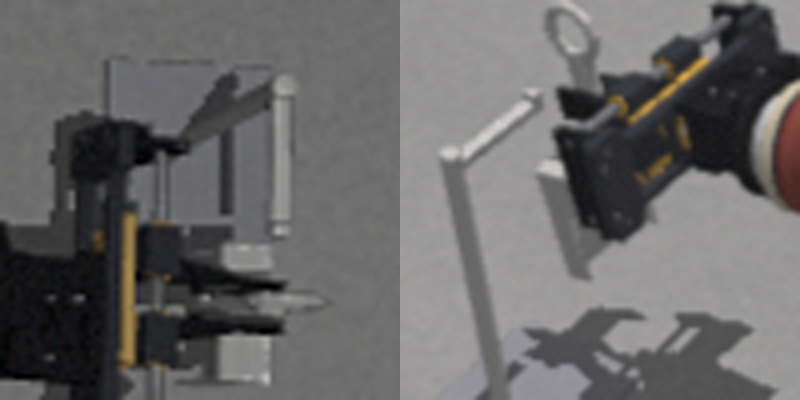

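Run:
```python
from h import *
t=dict(np.load("top3.npz"));s=dict(np.load("scene3.npz"))
ax=np.array([np.cos(SY),np.sin(SY)])
exp=np.array([*(rod-ax*.125),.27]); print("expected",exp)
for z in(.265,.27,.275):
    print(z,"top right end",ray(t,390+328/5,195+301/5,z).round(4),"scene centre",ray(s,190+171/4,80+28/4,z).round(4))
def proj(c,p):
    V=c["view"];K=c["camera_matrix"];q=V[:3,:3]@p+V[:3,3];return K[0,0]*q[0]/-q[2]+K[0,2],-K[1,1]*q[1]/-q[2]+K[1,2]
print("expected px scene crop",[(a-b)*4 for a,b in zip(proj(s,exp),(190,80))],"top end crop",[(a-b)*5 for a,b in zip(proj(t,exp+[0,-.023,0]),(390,195))])
W=world(s);P=W[78:102,222:242].reshape(-1,3);P=P[P[:,2]>.22];print(len(P),P.mean(0),P.min(0),P.max(0))
cv2.imwrite("pics/eye.png",np.hstack([cv2.resize(s["frame"][74:124,205:255],(400,400),interpolation=cv2.INTER_CUBIC),cv2.resize(t["frame"][205:265,410:470],(400,400),interpolation=cv2.INTER_CUBIC)])[...,::-1])
```

```text
expected [ 0.40509214 -0.37390152  0.27      ]
0.265 top right end [ 0.4071 -0.3975  0.265 ] scene centre [ 0.3975 -0.3805  0.265 ]
0.27 top right end [ 0.4067 -0.396   0.27  ] scene centre [ 0.4032 -0.3754  0.27  ]
0.275 top right end [ 0.4064 -0.3946  0.275 ] scene centre [ 0.4088 -0.3703  0.275 ]
expected px scene crop [np.float64(171.00792246838273), np.float64(30.078093275070103)] top end crop [np.float64(329.6608156205721), np.float64(304.0068894979268)]
166 [ 0.40607636 -0.37048909  0.26112738] [ 0.38903745 -0.39654545  0.22503813] [ 0.41456817 -0.34990195  0.2925728 ]
```

View pics/eye.png

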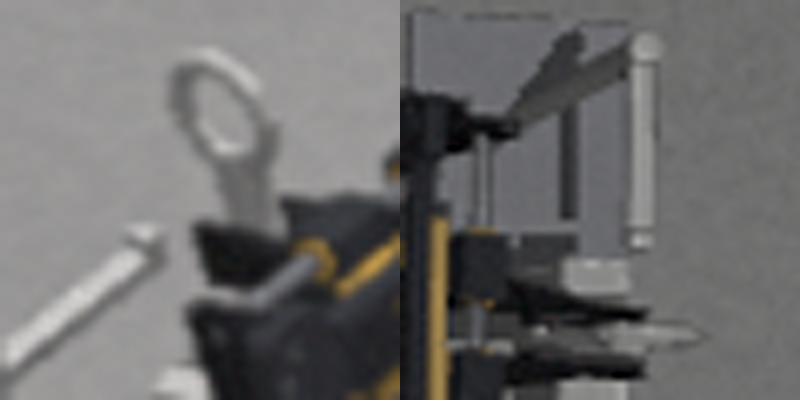

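The eye sits within 2 mm of the prediction: its hole is at crop (224,108), matching the expected pixel. I'll insert it slowly, checking force.

Run:
```python
from h import *
r.movel(*hang(125,.2385),rate=.06); r.wait(.2)
f0=r.get_state()["force"]
def go(d,z):
    r.movel(*hang(d,z),rate=.04); df=r.get_state()["force"]-f0; print(d,z,df.round(2)); return np.linalg.norm(df)<5
ok=all(go(d,.2385) for d in(105,95,88,82,76,70,64,58))
print(ok,r.get_state()["time"])
if ok: [go(58,z) for z in(.233,.229,.227) ]
print(r.get_state()["time"])
for n in("top","scene"):
    c=cap(n); np.savez(f"{n}4.npz",**c); globals()[n]=c
a=cv2.resize(top["frame"][195:275,390:470],(400,400),interpolation=cv2.INTER_CUBIC)
b=cv2.resize(scene["frame"][90:150,190:250],(400,400),interpolation=cv2.INTER_CUBIC)
cv2.imwrite("pics/in.png",np.hstack([a,b])[...,::-1])
```

```text
105 0.2385 [ 0.18 -0.47  0.25]
95 0.2385 [ 0.25 -0.52 -0.32]
88 0.2385 [ 1.41 -0.85  0.91]
82 0.2385 [ 0.93 -0.63  0.2 ]
76 0.2385 [ 0.75 -0.89  0.28]
70 0.2385 [ 0.19 -0.64 -0.63]
64 0.2385 [0.2  0.26 0.26]
58 0.2385 [ 0.39 -0.39 -0.01]
True 30.7
58 0.233 [1.35 0.25 0.35]
58 0.229 [ 0.23 -0.64  0.74]
58 0.227 [ 0.94 -0.17  2.73]
31.4833
```

View pics/in.png

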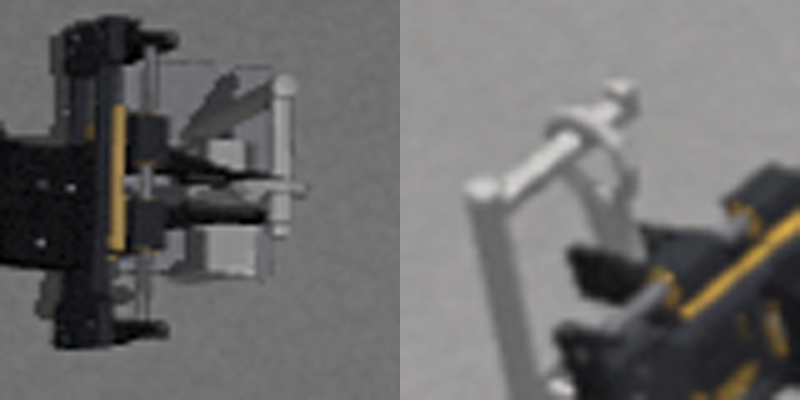

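The eye (crop (585,135)) encircles the peg inside the upturned tip and is bearing on it with 2.7 N. Releasing and backing off along the tool axis.

Run:
```python
from h import *
r.gripper_to(.030,20); r.wait(1.0)
s=r.get_state(); q=s["eef_rot"]; z=R.from_quat([*q[1:],q[0]]).apply([0,0,1])
r.movel(s["eef_pos"]-z*.12,rate=.05); r.wait(1.5)
s=r.get_state(); print(s["time"],s["force"].round(2),s["gripper_width"])
W=[]
for i in range(2):
    c=cap("scene"); W.append(c["frame"].astype(int)); r.wait(.4)
print("motion",np.abs(W[0]-W[1])[80:230,150:290].max())
np.savez("scene5.npz",**c); t=cap("top")
a=cv2.resize(t["frame"][180:280,160:260],(400,400),interpolation=cv2.INTER_CUBIC)
b=cv2.resize(c["frame"][90:190,190:290],(400,400),interpolation=cv2.INTER_CUBIC)
cv2.imwrite("pics/end.png",np.hstack([a,b])[...,::-1])
```

```text
37.2917 [ 0.42 -0.07  0.61] 0.029827206520328275
motion 51
```

View pics/end.png

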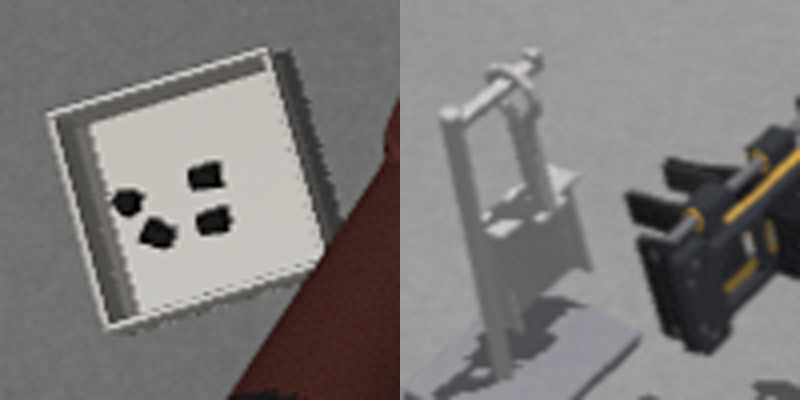

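The tray hangs free on the peg, open end down, with the robot clear, and all four stoppers lie in the basin. I'll let any swing die out, check, and hand in.

Run:
```python
from h import *
for k in range(12):
    a=cap("scene")["frame"].astype(int); r.wait(.15); b=cap("scene")["frame"].astype(int)
    d=np.abs(a-b).max(2); m=(d[120:190,190:245]>25).sum(); n=(d[250:320,150:205]>25).sum()
    print(m,n,end="; ")
    if k>3 and m<=n+4: break
    r.wait(1)
print(r.get_state()["time"]); print(r.finish_job())
```

```text
1 0; 0 0; 3 0; 4 0; 2 0; 43.4917
the job is handed in; nothing more can be done
None
```

The job is handed in at about 43 s of the 70 s limit. All four stoppers are in the basin, and the empty tray hangs still and open end down on the peg with the gripper clear. I have not seen the judge's verdict.

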